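# Draw the service plug of the lathe gearbox with a screw puller

### The job

Take the T-handled puller from its wooden stand, screw it clockwise into the tapped plug of the grey gearbox casing until its flange is down flat on the plug, then draw the plug straight up out of its pocket. Stand the plug, with the puller still screwed in, upright in the shallow dark steel tray and let go. Leave the other things on the table where they are.

Things in the scene. Friction and masses are not known exactly. Their poses are not given: they have to be found in the camera images.
- puller: Loose plain steel screw puller, 159 mm tall, 0.34 kg: T-bar on top, 16 mm shaft, round flange (48 mm across, 6 mm thick), 15 mm nose below. Origin: centre of the flange's underside; z up along the rod, x along the T-bar. Nose reaches to z = -46 mm, its last 6 mm tapered to 7 mm. It starts upright in the stand, flange resting on the stand's top, turned any way.
- puller_bar (a point): Centre of the puller's T-bar, 104 mm above the flange's underside; bar 90 mm long (x), 20 mm wide (y), 18 mm high. The place to grip from above, across the 20 mm.
- puller_pin (a point): Centre of the 6 mm cross pin in the puller's nose, 20 mm below the flange's underside, 31 mm long overall, along x (parallel to the T-bar). The pin is what engages the thread.
- plug: Loose aluminium plug, 56 mm square, 58 mm high, about 0.32 kg; origin at the centre of its underside, z up. It sits in the casing's square pocket (1 mm play a side, cannot turn), top flush with the casing, so it cannot be pinched. Spring pads drag on its sides for the first 30 mm: 5 to 15 N to overcome. A twist held on while pulling binds it.
- plug_mouth (a point): Centre of the plug's top face, the mouth of its round bore (34.5 mm wide, 48 mm deep); the puller's origin is here when fully screwed in. The flange first rests 6 to 20 mm higher, its pin on the thread; turned clockwise seen from above it sinks by its own weight if held loosely (3 mm slack a side), leaning up to 12 degrees if let go.
- thread_top (a point): On the bore's axis, 6 mm below the plug's top, where the steel two-start right-hand thread begins; lead 24 mm a turn, 17.4 mm free in its middle for the nose. Which way its start points is hidden and not told by any pose. Home after 100 to 300 degrees of turning: the flange lands flat and turning stops hard (over 0.25 Nm); above 1.2 Nm the thread harmlessly slips in the plug.
- casing: Fixed grey gearbox casing, 150 x 140 mm, 74 mm high (bolt heads to 79 mm), origin at the centre of its underside; square pocket 58 mm wide in the middle, its floor 16 mm up. The plug's underside is to be lifted above 74 mm before moving sideways.
- pocket (a point): Centre of the pocket's mouth, at the casing's top face, 74 mm above the table.
- stand: Fixed wooden stand, 90 x 90 mm, 60 mm high, origin at the centre of its underside; a 36 mm hole 52 mm deep in the middle of its top holds the puller's nose.
- tray: Fixed shallow dark steel tray, 150 x 150 mm, rim 18 mm high, walls 5 mm; origin at the centre of its underside.
- tray_in (a point): Centre of the tray's inner floor, 5 mm above the table.
- puck: Bystander: aluminium platter puck, 80 mm across, 32 mm high.
- resistor: Bystander: tan ceramic power resistor, 130 mm long with tabs, 20 mm high.
- jack: Bystander: chrome headphone jack plug, 84 mm long, lying.
- driver: Bystander: screwdriver, 190 mm, lying.
- jar: Bystander: jar, 56 mm across, 75 mm high.
- brush: Bystander: brush, 150 mm, lying.
There are look-alikes about, which are no part of the job. Several things have the shape of the tray; the one meant has the colours described above.

How it is judged:
On the way, in this order (a step that is already met when the one before it is completed fails the run):
1. the puller is screwed into the seated plug until its flange is down on the plug (within 2.5 mm), in line with it (z of puller in the frame of plug between 0.055 and 0.0605 m and horizontal distance between puller and plug_mouth below 0.005 m and angle between the z axis of puller and the z axis of plug, either way round below 0.09 rad and horizontal distance between plug and pocket below 0.006 m and z of plug in the frame of casing below 0.022 m), for 0.2 s.
2. the plug, on the puller, is drawn straight up clear of the casing, above its pocket (z of puller in the frame of plug between 0.055 and 0.0605 m and horizontal distance between puller and plug_mouth below 0.005 m and angle between the z axis of puller and the z axis of plug, either way round below 0.09 rad and z of plug in the frame of casing above 0.075 m and horizontal distance between plug and pocket below 0.02 m and angle between plug's own z axis and vertical below 0.2 rad), for 0.1 s.
At the end, for the whole second after the job is handed in: The plug stands flat (within 0.06 rad) and at rest on the floor of the tray, wholly inside its rim, with the puller still screwed in: its flange within 2.5 mm of the plug's top, in line within 0.09 rad and 5 mm; the fingers have let go (z of puller in the frame of plug between 0.055 and 0.0605 m and horizontal distance between puller and plug_mouth below 0.005 m and angle between the z axis of puller and the z axis of plug, either way round below 0.09 rad and x of plug in the frame of tray_in between -0.046 and 0.046 m and y of plug in the frame of tray_in between -0.046 and 0.046 m and z of plug in the frame of tray_in below 0.003 m and angle between plug's own z axis and vertical below 0.06 rad and linear speed of plug below 0.02 m/s and linear speed of puller below 0.04 m/s and contact force between puller and the fingers below 0.05 N); the robot touches nothing.
It fails at once if one of the other things on the table (puck, resistor, jack plug, screwdriver, jar, brush) is shifted by more than 25 mm (distance of any of puck, resistor, jack, driver, jar, brush from where it was at the start of the episode above 0.025 m).
It fails at once if the plug is tipped over (angle between plug's own z axis and vertical above 0.6 rad).
It also fails if it takes over 72 s, if anything falls off the work surface, if the arm or the gripper's body presses on something with over 40 N, if the wrist force passes 120 N, or if a joint passes its speed limit or range.

### The arm

A 7-joint arm with a two-finger parallel gripper is mounted at the origin on the work surface. World frame = base frame: x ahead of the robot, y to its left, z up, the work surface at z = 0. Lengths are in m, angles in rad, forces in N, time in s.
With the tool pointing down it reaches from about 0.425 to 0.95 m from the base axis. Payload 4.7 kg.
Tool frame: the origin (TCP) lies on the centre line of the jaws, within the pads' length; the fingertips stand robot.nose_length ahead of it and the grasp point (between the pads) lies 8 mm behind it (robot.nose_length is the distance from the TCP to the fingertips, in m); z points along the fingers, y is the line along which they close (so a half turn about z gives the same grasp; the last joint's range is limited). The gripper opens to 85 mm and grips with 20 to 120 N. Pads are 22 mm wide; open, the fingers measure 114 mm over their backs; the gripper's body (76 mm by 85 mm) begins 54 mm behind the grasp point. The pads swing forward as they close: fully open they stand 13 mm farther back than shut.
Start: joints at [-0.029, 0.469, -0.049, 1.532, 0.024, 1.141, -0.082], TCP at [0.675, 0, 0.242] pointing down, gripper open.
Joint ranges: [-2.59, 2.59], [-0.33, 1.99], [-1.39, 1.29], [0.1, 2.45], [-1.04, 4.18], [0.21, 1.99], [-2.66, 2.66]. Speed limits (rad/s): [2.57, 2.57, 3.14, 3.14, 3.14, 3.14, 3.14].

### API

Orientations are given as [roll, pitch, yaw] about the fixed x, y, z axes, in that order (R = Rz(yaw) Ry(pitch) Rx(roll)).
In Python, from plant import robot gives the robot as it stands. Calls block until the motion is done:
- robot.goto(position, orientation): joint-space move of the TCP to a pose.
- robot.move_straight(position, vel=0.15, attitude=None, contact_N=None): straight line of the TCP; attitude=None keeps the orientation; vel is the mean speed in m/s. With contact_N (N) it stops when the force on the tool has changed by that much, and returns True; else False.
- robot.move_joints(angles): joint-space move.
- robot.grip(opening, strength=None): opening from 0.0 (shut) to 1.0 (fully open); strength is the grip in N (None keeps the last); returns when the fingers have stopped.
- robot.sleep(seconds).
- robot.inverse_kinematics(position, orientation): joint angles nearest the present ones, or None.
- robot.sense(): the state.
- robot.grab_frame(name): name is "scene" or "side" or "wrist"; returns a dict with "image" (400x640x3 uint8, red, green, blue), "range_z" (400x640 float32, m along the optical axis (not along the pixel's ray), 0 where there is no reading), "fx", "fy", "cx", "cy" (pixels), "R" (3x3) and "t" (3): a world point X has camera coordinates R X + t. Camera axes: x right, y down, z forward; pixel columns grow to the right and rows downward; lengths in m; the calibration is good to about 2 mm. A picture is of the moment at which its call begins.
A pose or a line that the arm cannot do raises robot.IKError and nothing moves.
- robot.close_job(): hands the job in; it is judged then, once.
The state is a dict: "t": time; "joint_pos": joint angles; "joint_velocities": joint speeds; "effort": joint torques, N m; "tcp_pos": TCP position; "tcp_rot": TCP orientation; "wrist_force": force on the tool from outside, world axes, zero at the start; "torque": the same for the moment, N m; "opening": opening from 0.0 (shut) to 1.0 (fully open); "gripper_force": force on a finger pad.
Only numpy, scipy, OpenCV 4.12 (cv2) and the standard library are available. Lean on these libraries where they do the work, as an engineer would, in place of code of your own. Each camera call takes 0.05 s, during which the arm holds its last target. There are 200 camera calls.

## Working session

There is one attempt and no reset: what is moved stays moved. The work goes in short steps, each a Python script; the robot and the scene stay as the last script left them, time stands still between calls to the robot, and variables do not carry over. Pictures are saved under pics/ and viewed, at most 10 in all, crops included, and the job is handed in when it is done.

```bash
ls && mkdir -p pics && python3 - <<'E'
from plant import robot
import cv2,pickle
for n in("scene","side"):
    f=robot.grab_frame(n); cv2.imwrite(f"pics/{n}0.png",f["image"][:,:,::-1]); pickle.dump(f,open(f"{n}0.pkl","wb"))
    print(n,f["fx"],f["cx"],f["cy"],-f["R"].T@f["t"],f["R"])
print(robot.nose_length,robot.sense())
E
```

```text
pics
scene 506.0506773637533 320.08659396214756 203.27108433966424 [ 1.04806636 -0.36667845  1.33346226] [[ 0.62414446  0.78128727  0.00582181]
 [ 0.67689883 -0.53700068 -0.5034265 ]
 [-0.3901944   0.31815164 -0.86401844]]
side 377.6655762781845 311.04685867259576 204.62529993922053 [0.38242459 0.69093589 0.84595806] [[-0.98285367 -0.18422295 -0.00778202]
 [-0.13269789  0.73600311 -0.66384538]
 [ 0.12802314 -0.65143021 -0.74782936]]
0.011 {'t': 0.1, 'joint_pos': array([-0.02889111,  0.4693603 , -0.048581  ,  1.5335892 ,  0.02407642,
        1.14102667, -0.08226179]), 'joint_velocities': array([ 0.00057393, -0.00188775,  0.00037985, -0.00280338,  0.00018555,
        0.00140156, -0.00038976]), 'effort': array([ 5.33060393e-04, -5.11518788e+01, -4.69155551e-02, -2.38390929e+01,
        1.07741368e-02,  4.46335340e-03,  2.13932526e-05]), 'tcp_pos': array([6.74478870e-01, 5.38125729e-06, 2.41360399e-01]), 'tcp_rot': array([-3.13979431e+00,  4.93800478e-05,  1.57083273e+00]), 'wrist_force': array([ 0.3423858 , -0.44003244,  0.62547334]), 'torque': array([-0.03286435,  0.06842728, -0.02613272]), 'gripper_force': 0.0, 'opening': 1.0011944042497813}
```

View pics/scene0.png

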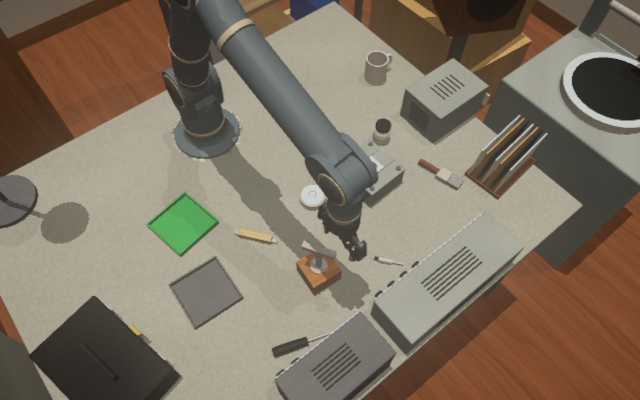

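View pics/side0.png

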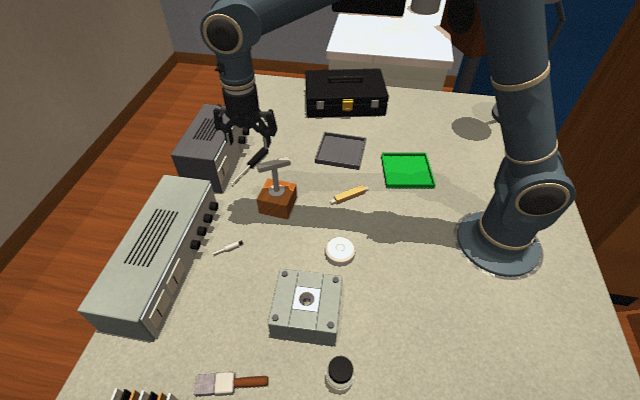

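The side view shows the puller T-bar at (275,164) on its stand, the casing with bright plug and bore at (306,298). The tray candidates are the green one at side (408,170) / scene (183,223) and the dark grey one at side (341,150) / scene (206,291). The dark one fits "dark steel". I'll confirm it in a crop and measure.

```bash
cat > h.py <<'E'
import numpy as np,cv2
def cloud(f):
    d=f["range_z"]; v,u=np.mgrid[:d.shape[0],:d.shape[1]]
    c=np.stack([(u-f["cx"])/f["fx"]*d,(v-f["cy"])/f["fy"]*d,d],-1)
    P=(c-f["t"])@f["R"]; P[d<=0]=np.nan; return P
def ray(f,u,v,z):
    C=-f["R"].T@f["t"]; r=f["R"].T@np.array([(u-f["cx"])/f["fx"],(v-f["cy"])/f["fy"],1]); return C+r*(z-C[2])/r[2]
def rect(P,box,z0,z1,extra=None):
    u0,v0,u1,v1=box; Q=P[v0:v1,u0:u1]; m=(Q[...,2]>z0)&(Q[...,2]<z1)
    if extra is not None: m&=extra[v0:v1,u0:u1]
    q=Q[m]; (c,s,a)=cv2.minAreaRect((q[:,:2]*1000).astype(np.float32)); return len(q),np.round(c,1),np.round(s,1),round(a,1),np.median(q[:,2]).round(4),q[:,:2].mean(0).round(4)
E
python3 - <<'E'
from h import *; import pickle
S=pickle.load(open("side0.pkl","rb")); C=pickle.load(open("scene0.pkl","rb"))
P=cloud(S);Q=cloud(C)
hsv=cv2.cvtColor(S["image"],cv2.COLOR_RGB2HSV); white=hsv[...,2]>215
print("table",np.nanmedian(P[230:240,380:420,2]))
print("bar side",rect(P,(255,150,295,180),.15,.185)); print("bar scene",rect(Q,(290,230,345,275),.15,.185))
print("stand side",rect(P,(250,170,305,220),.052,.064)); print("stand scene",rect(Q,(285,240,350,300),.052,.064))
print("casing side",rect(P,(255,260,355,350),.066,.0765))
print("plug side",rect(P,(285,280,330,318),.06,.085,white))
print("tray side",rect(P,(305,125,375,175),.009,.03)); print("tray scene",rect(Q,(160,250,250,330),.009,.03))
print("plug corners etc")
a=cv2.resize(S["image"][255:355,250:360],(440,400),interpolation=2)
b=cv2.resize(S["image"][120:220,240:350],(440,400)[:2],interpolation=2)
b[:, :]=b
t=cv2.resize(S["image"][120:195,300:440],(880*5//11,400*5//8)); t=cv2.copyMakeBorder(t,0,400-t.shape[0],0,0,0)
cv2.imwrite("pics/c1.png",np.hstack([a,t])[:,:800,::-1])
E
```

```text
table 0.00021110555809245764
bar side (313, array([622.7, -25.5]), array([90.3, 23.7]), 30.6, np.float64(0.1716), array([ 0.6221, -0.0221]))
bar scene (325, array([625.7, -25. ]), array([89.7, 23.8]), 31.2, np.float64(0.1725), array([ 0.6276, -0.0259]))
stand side (608, array([624. , -26.5]), array([94. , 92.1]), 83.7, np.float64(0.0603), array([ 0.6208, -0.0184]))
stand scene (666, array([625.5, -24.3]), array([92.4, 92.1]), 84.2, np.float64(0.0603), array([ 0.6323, -0.033 ]))
casing side (3471, array([472.9, 296. ]), array([150.2, 141.9]), 2.7, np.float64(0.0741), array([0.4712, 0.3019]))
plug side (368, array([473.1, 296.4]), array([54.9, 56.4]), 2.8, np.float64(0.0744), array([0.473 , 0.2968]))
tray side (367, array([ 471.2, -302.3]), array([155.6, 149.6]), 86.7, np.float64(0.0162), array([ 0.4721, -0.2983]))
tray scene (789, array([ 466.3, -290.8]), array([209.3, 227.9]), 52.1, np.float64(0.0149), array([ 0.4688, -0.3006]))
plug corners etc
```

View pics/c1.png

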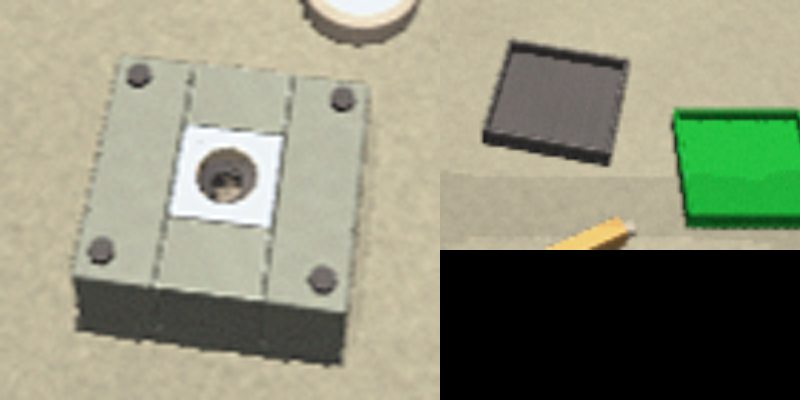

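The crop confirms the dark steel tray, centred near (0.471,-0.301); the green one is a decoy. Next I check the bar direction and the wrist options.

```bash
python3 - <<'E'
from h import *; import pickle
from plant import robot
for n,b in(("side",(255,150,295,180)),("scene",(290,230,345,275))):
    P=cloud(pickle.load(open(n+"0.pkl","rb")))[b[1]:b[3],b[0]:b[2]].reshape(-1,3); q=P[(P[:,2]>.16)&(P[:,2]<.185)][:,:2]
    w,V=np.linalg.eigh(np.cov(q.T)); print(n,np.degrees(np.arctan2(V[1,1],V[0,1]))%180)
for yaw in (31,-149,211):
    print(yaw,robot.inverse_kinematics([.624,-.0253,.156],[np.pi,0,np.radians(yaw)]))
for yaw in range(-180,360,30):
    for nm,p in(("cas",[.473,.2963,.2]),("tray",[.471,-.301,.2])):
        q=robot.inverse_kinematics(p,[np.pi,0,np.radians(yaw)]); print(nm,yaw,None if q is None else np.round(q,2))
E
```

```text
side 30.243380448857295
scene 30.516776694680317
31 [-0.14606311  0.47051382  0.16178494  1.75570459 -0.09172659  0.9226938
 -0.97587278]
-149 [ 0.33140629  0.52000183 -0.49562157  1.72544485  0.29060416  0.96969671
  1.83702075]
211 [ 0.33140629  0.52000183 -0.49562157  1.72544485  0.29060416  0.96969671
  1.83702075]
cas -180 [-0.25  0.36 -0.48  1.84  0.2   0.98  0.75]
tray -180 [ 0.7   0.34 -0.26  1.85  0.1   0.97  1.97]
cas -150 [-0.18  0.38 -0.58  1.84  0.25  1.    1.23]
tray -150 [ 0.79  0.35 -0.37  1.84  0.15  0.98  2.45]
cas -120 [-0.1   0.4  -0.69  1.83  0.3   1.01  1.71]
tray -120 [-0.31  0.53  1.12  1.9  -0.55  1.06 -2.63]
cas -90 [-0.03  0.43 -0.79  1.83  0.36  1.03  2.18]
tray -90 [-0.31  0.53  1.12  1.9  -0.55  1.06 -2.1 ]
cas -60 [ 0.2   0.6  -1.17  1.82  0.61  1.14  2.49]
tray -60 [ 0.05  0.35  0.57  1.89 -0.23  0.97 -1.9 ]
cas -30 [-0.82  0.32  0.24  1.87 -0.09  0.96 -2.64]
tray -30 [ 0.13  0.34  0.46  1.88 -0.18  0.96 -1.42]
cas 0 [-0.74  0.32  0.13  1.87 -0.05  0.96 -2.16]
tray 0 [ 0.21  0.33  0.36  1.88 -0.14  0.96 -0.94]
cas 30 [-0.66  0.32  0.03  1.86 -0.01  0.9
[... 406 characters left out ...]
0.15  0.98  0.27]
tray 150 [ 0.62  0.33 -0.15  1.85  0.06  0.96  1.48]
cas 180 [-0.25  0.36 -0.48  1.84  0.2   0.98  0.75]
tray 180 [ 0.7   0.34 -0.26  1.85  0.1   0.97  1.97]
cas 210 [-0.18  0.38 -0.58  1.84  0.25  1.    1.23]
tray 210 [ 0.79  0.35 -0.37  1.84  0.15  0.98  2.45]
cas 240 [-0.1   0.4  -0.69  1.83  0.3   1.01  1.71]
tray 240 [-0.31  0.53  1.12  1.9  -0.55  1.06 -2.63]
cas 270 [-0.03  0.43 -0.79  1.83  0.36  1.03  2.18]
tray 270 [-0.31  0.53  1.12  1.9  -0.55  1.06 -2.1 ]
cas 300 [ 0.2   0.6  -1.17  1.82  0.61  1.14  2.49]
tray 300 [ 0.05  0.35  0.57  1.89 -0.23  0.97 -1.9 ]
cas 330 [-0.82  0.32  0.24  1.87 -0.09  0.96 -2.64]
tray 330 [ 0.13  0.34  0.46  1.88 -0.18  0.96 -1.42]
```

```bash
python3 - <<'E'
from plant import robot
import numpy as np,cv2,pickle
from h import *
y=np.radians(210.5); R=[np.pi,0,y]
robot.goto([.624,-.0253,.24],R); 
robot.move_straight([.624,-.0253,.156],vel=.12)
robot.grip(0.0,40); s=robot.sense(); print(s["opening"],s["gripper_force"],s["tcp_pos"],s["t"])
robot.move_straight([.624,-.0253,.262],vel=.15)
s=robot.sense(); print(s["wrist_force"],s["torque"],s["opening"])
# over casing, away from final descent
robot.goto([.473,.2963,.262],[np.pi,0,np.radians(-92)])
s=robot.sense(); print(s["tcp_pos"],s["tcp_rot"],s["joint_pos"],s["t"])
f=robot.grab_frame("side"); pickle.dump(f,open("side1.pkl","wb")); g=robot.grab_frame("scene"); pickle.dump(g,open("scene1.pkl","wb"))
cv2.imwrite("pics/s1.png",np.hstack([cv2.resize(f["image"][130:330,220:400],(540,600)),cv2.resize(g["image"][120:260,320:420],(260,600)[:2])])[:,:800,::-1])
E
```

```text
0.22726824531996376 40.52233815193176 [ 0.62432286 -0.02546568  0.15633058] 3.275
[-0.13980953  0.76022857 -3.96143827] [-0.03313471  0.00538306 -0.04418061] 0.225033561715636
[0.47474129 0.29424783 0.26167049] [-3.14109400e+00 -1.30535547e-03 -1.60989406e+00] [ 0.02422368  0.37772731 -0.84383849  1.75488127  0.30838256  1.14789695
  2.18913252] 5.4667
```

View pics/s1.png

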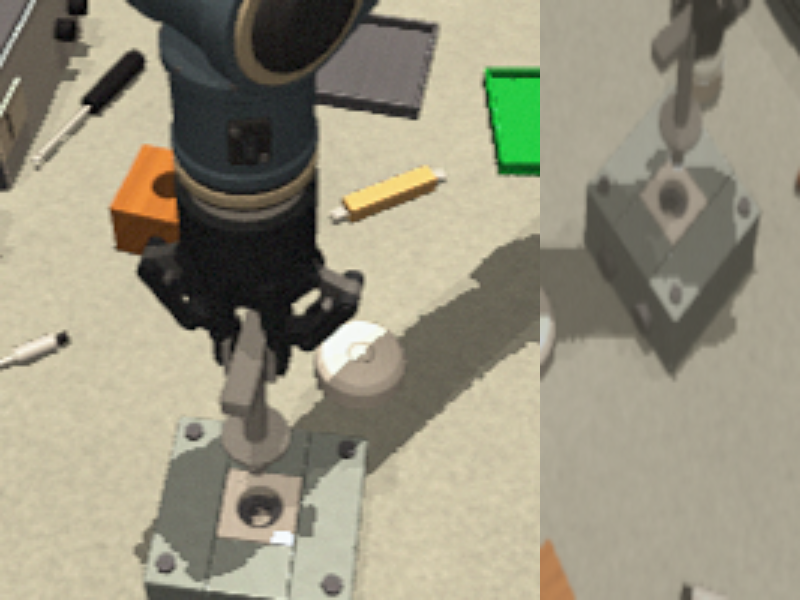

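The puller hangs upright above the casing, with its flange at about side (305,276) and the bore at (306,298). I'll measure the flange centre, and the bore in the same views.

```bash
python3 - <<'E'
from plant import robot
from h import *
import pickle
s=robot.sense(); print(s["tcp_pos"],s["tcp_rot"])
for n,b in(("side",(285,255,330,295)),("scene",(360,140,390,165))):
    f=pickle.load(open(n+"1.pkl","rb"));P=cloud(f)[b[1]:b[3],b[0]:b[2]].reshape(-1,3)
    for lo,hi in((.160,.178),(.164,.175)):
        q=P[(P[:,2]>lo)&(P[:,2]<hi)]
        c,r=cv2.minEnclosingCircle((q[:,:2]*1000).astype(np.float32)); print(n,len(q),np.round(c,1),round(r,1))
    # shaft axis at heights
    for z in(.185,.205,.225):
        q=P[abs(P[:,2]-z)<.008]; print("  shaft",z,len(q),np.round(np.median(q,0),4) if len(q) else "")
    # nose
    for z in(.13,.15):
        q=P[abs(P[:,2]-z)<.01]; print("  nose",z,len(q),np.round(np.median(q,0),4) if len(q) else "")
C=cloud(pickle.load(open("scene1.pkl","rb"))); print("casing scene",rect(C,(335,150,405,215),.066,.0765))
E
```

```text
[0.47458202 0.29439266 0.2616777 ] [-3.14148297e+00 -8.79207396e-04 -1.60989934e+00]
side 298 [473.4 293.7] 24.8
side 291 [473.4 293.7] 24.8
  shaft 0.185 33 [0.4715 0.2992 0.1839]
  shaft 0.205 21 [0.4708 0.2994 0.204 ]
  shaft 0.225 14 [0.4688 0.2975 0.2247]
  nose 0.13 11 [0.4725 0.2985 0.1289]
  nose 0.15 3 [0.4748 0.307  0.1472]
scene 155 [477.  293.9] 25.3
scene 130 [476.5 293.6] 25.0
  shaft 0.185 23 [0.4815 0.289  0.1843]
  shaft 0.205 18 [0.4812 0.291  0.2052]
  shaft 0.225 2 [0.4816 0.2895 0.218 ]
  nose 0.13 15 [0.4803 0.2906 0.1325]
  nose 0.15 4 [0.4772 0.2836 0.1464]
casing scene (1260, array([473.7, 297.9]), array([153.4, 144.9]), 3.7, np.float64(0.0736), array([0.484 , 0.2895]))
```

```bash
cat >> h.py <<'E'
def goerr(robot,p,rpy,vel=.1,n=2):
    """straight move, then trim out steady position error in xy"""
    p=np.array(p,float); c=p.copy()
    for i in range(n):
        robot.move_straight(c,vel=vel,attitude=rpy); robot.sleep(.15)
        e=p-robot.sense()["tcp_pos"]; c=c+e
    return c
E
python3 - <<'E'
from plant import robot
from h import *
R=[np.pi,0,np.radians(-92)]
c=goerr(robot,[.4731,.2970,.225],R,n=3); s=robot.sense(); print(s["tcp_pos"],s["wrist_force"],c)
c[2]+=0
hit=robot.move_straight([c[0],c[1],.172],vel=.03,contact_N=5)
s=robot.sense(); print(hit,s["tcp_pos"],s["tcp_rot"],s["wrist_force"],s["torque"],s["joint_pos"],s["t"])
E
```

```text
[0.47305453 0.29698365 0.22486514] [-0.08224343 -0.17378573 -4.10653131] [0.47310676 0.29699991 0.22501978]
True [0.47319143 0.29715597 0.17734565] [ 3.14153476e+00 -1.28751073e-04 -1.60567925e+00] [-1.00940434 -0.88874359  4.88601977] [-0.18199481  0.09997305 -0.0191219 ] [-0.02636635  0.46654215 -0.80005005  1.84955245  0.39573515  0.99213617
  2.11208278] 8.4583
```

```bash
python3 - <<'E'
from plant import robot
from h import *
s=robot.sense(); p0=s["tcp_pos"].copy(); z0=p0[2]
robot.grip(0.295,20); robot.sleep(.3); s=robot.sense(); print("loose",s["opening"],s["wrist_force"],s["torque"],s["gripper_force"])
T0=s["torque"][2]; yaw=-92
for i in range(14):
    yaw-=12; ang=-92-yaw
    z=max(z0-max(0,ang-12)/15/1000, .1700)
    robot.move_straight([.4731,.2970,z],vel=.02,attitude=[np.pi,0,np.radians(yaw)])
    s=robot.sense(); print(ang,np.round(s["tcp_pos"],4),np.round(s["wrist_force"],1),np.round(s["torque"]-[0,0,T0],3),round(np.degrees(s["tcp_rot"][2]),1),round(s["gripper_force"],1),round(s["t"],1))
    if abs(s["torque"][2]-T0)>.3: break
E
```

```text
loose 0.2959493155926508 [ 0.24579207 -0.9005338   0.24146735] [0.01803502 0.01386471 0.00802673] 0.011251319374423474
12 [0.473  0.2971 0.1774] [-0.7 -0.3  0.1] [ 0.009 -0.05   0.005] -103.8 0.0 9.3
24 [0.473  0.2971 0.1765] [-0.3 -0.1 -0.4] [ 0.024  0.057 -0.033] -115.8 0.0 9.7
36 [0.473  0.297  0.1757] [-0.2 -0.9  0.6] [0.025 0.012 0.016] -127.8 0.0 10.1
48 [0.473  0.2971 0.175 ] [0.6 0.2 0.3] [-0.001  0.063  0.024] -139.7 0.0 10.4
60 [0.4731 0.297  0.1741] [0.1 0.6 0.4] [-0.022  0.001 -0.048] -151.7 0.0 10.8
72 [0.473  0.2971 0.1734] [-0.5 -0.4 -0.7] [ 0.02  -0.005  0.001] -163.7 0.0 11.1
84 [0.473  0.297  0.1725] [-0.2  0.2  0.1] [-0.015 -0.028  0.039] -175.7 0.0 11.5
96 [0.4731 0.2971 0.1718] [ 0.  -1.3 -0.5] [ 0.049 -0.03  -0.032] 172.3 0.1 11.9
108 [0.473  0.2971 0.171 ] [-0.4 -1.   1.1] [-0.012  0.048 -0.032] 160.3 0.1 12.2
120 [0.4731 0.2971 0.1702] [-0.6  0.2 -1.2] [-0.085 -0.069  0.014] 148.3 0.2 12.6
132 [0.4731 0.2968 0.1699] [ 0.1 -0.8  0.1] [-0.198 -0.039  0.007] 136.3 0.5 12.9
144 [0.4729 0.297  0.1699] [-0.  -1.1  0.1] [-0.132  0.018  0.023] 124.2 0.4 13.3
156 [0.4729 0.2972 0.1699] [ 0.6  0.3 -1.8] [ 0.01  -0.074  0.176] 112.3 6.5 13.7
168 [0.4728 0.2972 0.1698] [ 0.5 -0.9 -1.9] [-0.091  0.016  0.677] 100.3 16.2 14.0
```

The turning torque rose hard to 0.68 Nm after about 156°. I'll check that the flange is down.

```bash
python3 - <<'E'
from plant import robot
from h import *
import pickle
f=robot.grab_frame("side"); g=robot.grab_frame("wrist"); pickle.dump(f,open("side2.pkl","wb")); pickle.dump(g,open("wrist2.pkl","wb"))
P=cloud(f)[255:320,275:340].reshape(-1,3)
x=(np.hypot(P[:,0]-.473,P[:,1]-.297)<.026)&(np.hypot(P[:,0]-.473,P[:,1]-.297)>.011)
for lo in np.arange(.07,.10,.003): print(round(lo,3),((P[:,2]>=lo)&(P[:,2]<lo+.003)&x).sum(),end="; ")
q=P[(P[:,2]>.0775)&(P[:,2]<.09)&(np.hypot(P[:,0]-.473,P[:,1]-.297)<.035)]; print(len(q),q.min(0),q.max(0),np.median(q[:,2]),cv2.minEnclosingCircle((q[:,:2]*1000).astype(np.float32)))
cv2.imwrite("pics/s2.png",np.hstack([cv2.resize(f["image"][230:330,260:350],(405,450),interpolation=2),cv2.resize(g["image"][:,140:500],(395,450))])[:,:800,::-1])
E
```

```text
0.07 6; 0.073 43; 0.076 41; 0.079 149; 0.082 14; 0.085 0; 0.088 0; 0.091 0; 0.094 0; 0.097 0; 232 [0.44861584 0.28062085 0.07753369] [0.4943191  0.32135173 0.08917857] 0.08024829923351082 ((471.91180419921875, 297.9112548828125), 23.986406326293945)
```

View pics/s2.png

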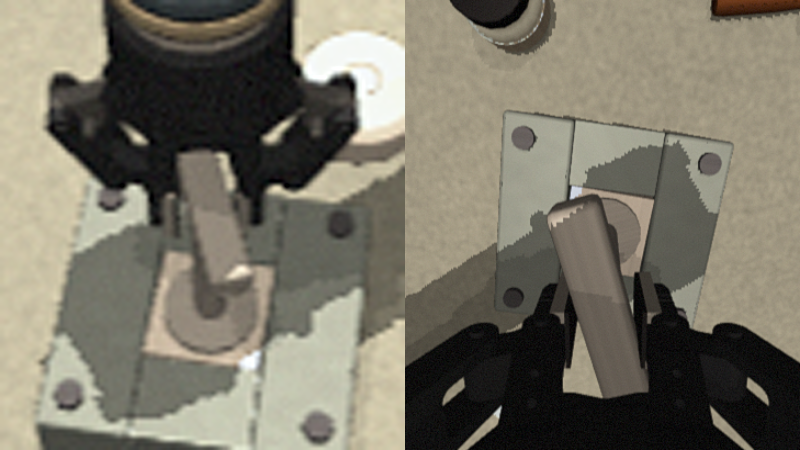

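The flange is flat on the plug, its top at z = 0.080 and centred within about 1 mm. The bar sits skewed in the jaws, so I back the jaws off to remove the twist, grip firmly and pull.

```bash
python3 - <<'E'
from plant import robot
from h import *
yaw=115; R=lambda y:[np.pi,0,np.radians(y)]
def show(k):
    s=robot.sense(); print(k,np.round(s["tcp_pos"],4),np.round(s["wrist_force"],1),np.round(s["torque"],3),round(np.degrees(s["tcp_rot"][2]),1),round(s["opening"],3),round(s["t"],1)); return s
robot.move_straight([.4726,.2974,.1705],vel=.02,attitude=R(yaw)); show("back")
robot.grip(0,25); robot.sleep(.2); s=show("grip25")
for i in range(6):
    tz=s["torque"][2]
    if abs(tz)<.1: break
    yaw+=np.sign(tz)*1.5   # clockwise drive gave +tz, so turn ccw to relieve
    robot.move_straight([.4726,.2974,.1705],vel=.02,attitude=R(yaw)); robot.sleep(.1); s=show("relieve")
robot.grip(0,80); robot.sleep(.2); s=show("grip80"); p=s["tcp_pos"]
for dz in(.004,.012,.025,.04):
    robot.move_straight([p[0],p[1],p[2]+dz],vel=.04); s=show(dz)
    if s["wrist_force"][2]<-60: break
E
```

```text
back [0.4729 0.2973 0.1707] [ 0.1 -0.2  0.2] [-0.01  -0.002  0.026] 114.8 0.292 14.5
grip25 [0.4727 0.2973 0.1707] [ 0.3 -1.1  2.6] [-0.19   0.094  0.107] 115.0 0.228 14.9
relieve [0.4728 0.2974 0.1707] [-0.3 -0.5  3.6] [-0.2    0.049 -0.052] 116.5 0.23 15.3
grip80 [0.4728 0.2975 0.1709] [-1.1 -1.   4.3] [-0.299  0.14  -0.123] 116.5 0.222 15.7
0.004 [0.472  0.2971 0.1736] [ 0.7 -0.2 -7.9] [ 0.082 -0.267  0.11 ] 116.5 0.22 16.0
0.012 [0.4721 0.2972 0.1826] [  0.3  -0.7 -11.6] [ 0.038 -0.127  0.096] 116.5 0.216 16.3
0.025 [0.4728 0.2979 0.197 ] [-1.1  0.3 -5. ] [-0.16   0.552  0.05 ] 116.5 0.222 16.8
0.04 [0.4732 0.2977 0.2114] [-0.7  0.6 -6.5] [ 0.049  0.03  -0.032] 116.5 0.219 17.3
```

The force is now -6.5 N, which matches the plug and puller weight. I continue up and check.

```bash
python3 - <<'E'
from plant import robot
from h import *
import pickle
robot.move_straight([.4728,.2972,.268],vel=.06); robot.sleep(.3)
s=robot.sense(); print(s["tcp_pos"],s["wrist_force"],s["torque"],s["t"])
f=robot.grab_frame("side"); g=robot.grab_frame("scene"); pickle.dump(f,open("side3.pkl","wb"))
cv2.imwrite("pics/s3.png",np.hstack([cv2.resize(f["image"][180:330,240:375],(450,500)),cv2.resize(g["image"][120:230,330:405],(341,500))])[:,:800,::-1])
E
```

```text
[0.47271623 0.29719484 0.26776573] [-0.8362969  -0.60554034 -5.66771447] [-0.05013061 -0.02099109  0.1034192 ] 18.7083
```

View pics/s3.png

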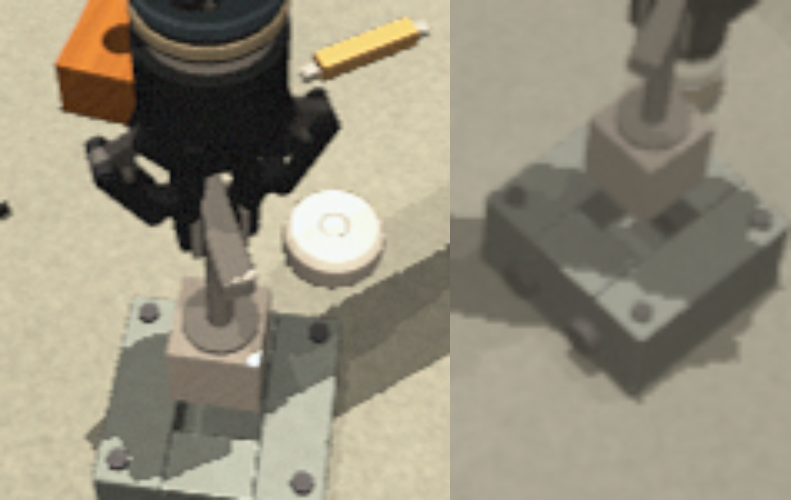

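The plug is clear of the pocket, level, with its underside at about z = 0.11. I carry it to the tray.

```bash
python3 - <<'E'
from plant import robot
from h import *
import pickle
R=[np.pi,0,np.radians(116.5)]
robot.move_straight([.471,-.301,.268],vel=.13)
c=goerr(robot,[.471,-.301,.19],R,vel=.1,n=2)
s=robot.sense(); print(s["tcp_pos"],np.degrees(s["tcp_rot"]),s["wrist_force"],s["torque"],s["t"])
hit=robot.move_straight([c[0],c[1],.154],vel=.025,contact_N=5)
s=robot.sense(); print(hit,s["tcp_pos"],s["wrist_force"],s["torque"],s["t"])
f=robot.grab_frame("side"); g=robot.grab_frame("scene"); pickle.dump(f,open("side4.pkl","wb"))
cv2.imwrite("pics/s4.png",np.hstack([cv2.resize(f["image"][80:190,290:390],(409,450)),cv2.resize(g["image"][220:340,150:260],(391,450)[:2])])[:,:800,::-1])
E
```

```text
[ 0.47055483 -0.30075141  0.18922704] [1.79995024e+02 5.50948229e-03 1.16498871e+02] [-0.54415244  0.07529171 -6.03211011] [-0.04960451 -0.05849894 -0.0149757 ] 25.0417
True [ 0.47083392 -0.30090166  0.15990028] [-0.09066232  0.76067799  6.07013397] [-0.00120302  0.05816221  0.05799399] 26.1083
```

View pics/s4.png

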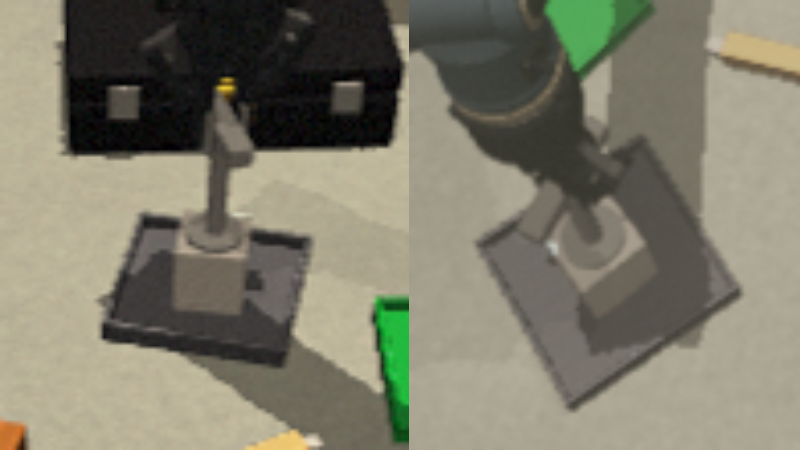

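Contact came at z = 0.1599 as predicted, with the plug in the middle of the dark tray. I release and retreat.

```bash
python3 - <<'E'
from plant import robot
from h import *
import pickle
p=robot.sense()["tcp_pos"]
robot.grip(0.35); robot.sleep(.2); robot.grip(0.8)
robot.move_straight([p[0],p[1],.30],vel=.1)
robot.sleep(.5)
f=robot.grab_frame("side"); g=robot.grab_frame("scene"); s=robot.sense(); print(s["wrist_force"],s["opening"],s["t"])
P=cloud(f)[80:190,290:390].reshape(-1,3)
r=np.hypot(P[:,0]-.471,P[:,1]+.301)
q=P[(P[:,2]>.062)&(P[:,2]<.076)&(r<.05)]; print("flange/plug top z",np.median(q[:,2]),np.percentile(q[:,2],[5,95]),q[:,:2].mean(0))
q=P[(P[:,2]>.16)&(P[:,2]<.182)&(r<.06)]; print("bar",len(q),q[:,:2].mean(0),np.median(q[:,2]))
cv2.imwrite("pics/s5.png",np.hstack([cv2.resize(f["image"][80:190,290:390],(409,450)),cv2.resize(g["image"][220:340,150:260],(391,450)[:2])])[:,:800,::-1])
E
```

```text
[-0.89204625 -0.16358852  0.08916232] 0.8026604719492754 29.3083
flange/plug top z 0.06729893848289377 [0.06247886 0.07176832] [ 0.47001822 -0.29456663]
bar 169 [ 0.46872539 -0.29305254] 0.1753472539715746
```

View pics/s5.png

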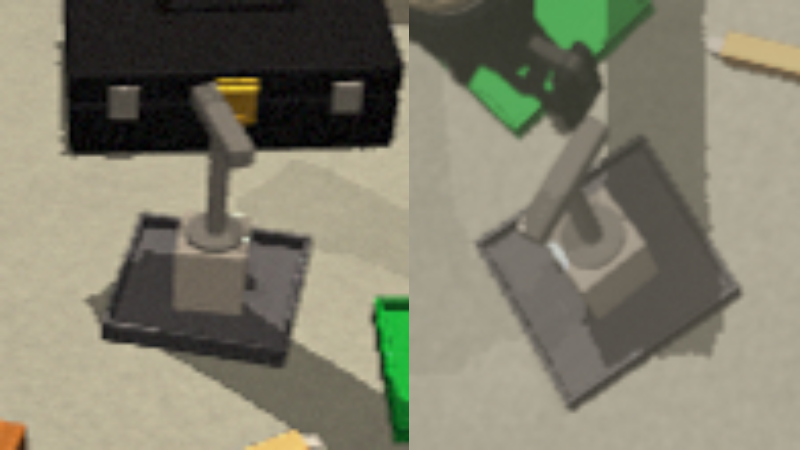

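The assembly stands upright in the dark tray with the gripper clear. The bar top is at 0.175, where a fully seated puller would put it (0.176).

```bash
python3 -c "
from plant import robot
print(robot.close_job())"
```

```text
the job is handed in; nothing more can be done
None
```

The plug was drawn out and now stands upright in the dark steel tray with the puller still screwed in; the gripper is clear and the job is handed in, though no verdict came back.

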